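# Dock a well-plate carrier in the dispenser nest

### The arm

A 7-joint arm with a two-finger parallel gripper is mounted at the origin on the work surface. World frame = base frame: x ahead of the robot, y to its left, z up, the work surface at z = 0. Lengths are in m, angles in rad, forces in N, time in s.
With the tool pointing down it reaches from about 0.4 to 0.85 m from the base axis. Payload 10.4 kg.
Tool frame: the origin (TCP) lies midway between the tips of the shut fingers; the grasp point (between the pads) lies 19 mm behind it (env.hold_point_z is the x of the grasp point in the tool frame, in m); x points along the fingers, z is the direction in which the jaws open and shut, and the axes are right-handed (so a half turn about x gives the same grasp; the last joint's range is limited). The gripper opens to 85 mm and grips with 20 to 120 N. Pads are 22 mm wide; open, the fingers measure 114 mm over their backs; the gripper's body (76 mm by 85 mm) begins 54 mm behind the grasp point. The pads swing forward as they close: fully open they stand 13 mm farther back than shut.
Start: joints at [1.253, 0.332, -0.065, 1.46, 0.022, 1.35, -0.088], TCP at [0.182, -0.598, 0.231] pointing down, gripper open.
Joint ranges: [-2.6, 2.6], [-0.5, 2.12], [-1.47, 1.34], [0.16, 2.42], [-1.27, 4.41], [0.06, 2.06], [-2.6, 2.6]. Speed limits (rad/s): [2.22, 2.22, 2.79, 2.79, 3.14, 3.14, 3.14].

### API

Orientations are given as [roll, pitch, yaw] about the fixed x, y, z axes, in that order (R = Rz(yaw) Ry(pitch) Rx(roll)).
In Python, from cell import env gives the robot as it stands.
- The arm moves only by the tool step_arm, never from a script. Its argument "deltas" is text: rows parted by semicolons, each of 4 numbers parted by spaces: the shift along the tool's x, y, z in mm, then the turn about the tool's x in degrees. A call has 1 to 10 rows; each row shifts and turns the commanded pose from where the row before left it, along the tool's axes as they then stand; what a row does not reach is not made up. A row lasts 1/12 s, in which the tool goes at most 41.7 mm and 7.16 degrees, less where a joint would pass 70% of its speed; a pose out of reach is approached as far as the arm can. A call with a gripper value outside its range is refused whole. "claw" is the finger opening in mm, from 0 to 85.4, set as the call begins (left out, the last holds). The fingers move at their own pace and stop on an object; "grip_force" is the grip in N (left out, the last holds). Time passes only in rows, so rows that do not move let the fingers close. It gives the time, the measured TCP pose, the force and the opening at its end, in the units of the state.
- env.get_obs(): the state, without advancing time (a new reading comes with each control period).
- env.snapshot(name): name is "side" or "top"; returns the picture (480x640x3 uint8, red, green, blue); there is no depth.
- env.get_calibration(name): a dict with "K" (3x3 intrinsics, pixels), "rvec" (rotation vector, rad) and "tvec" (3), from world to camera coordinates, as OpenCV has them. Camera axes: x right, y down, z forward; pixel columns grow to the right and rows downward; lengths in m; the calibration is good to about 2 mm. A picture is of the moment at which its call begins. get_calibration takes no time and is no camera call.
- env.close_job(): hands the job in, once; it reports no verdict.
The state is a dict: "time": time; "joints": joint angles; "joint_vel": joint speeds; "joint_torque": joint torques, N m; "ee_pos": TCP position; "ee_rot": TCP orientation; "contact_force": force on the tool from outside, world axes, zero at the start; "ft_torque": the same for the moment, N m; "width": opening from 0.0 (shut) to 1.0 (fully open).
Only numpy, scipy, OpenCV 4.12 (cv2) and the standard library are available. Lean on these libraries where they do the work, as an engineer would, in place of code of your own. Each camera call takes 0.05 s, during which the arm holds its last target.

### The job

Slide the blue well-plate carrier across the deck, up the short white ramp and over its lip so that it drops flat into the white nest, then keep pushing it gently until it is firmly home against the orange sprung stop pad, and leave it there touching the pad. Where the pad is set is not known, so feel for it: about 9 N of push seats it, and over 18 N would crack the plate. Leave the bottle, the tip box and the screwdriver alone.

Things in the scene. Friction and masses are not known exactly. Their poses are not given: they have to be found in the camera images.
- carrier_mid (a point): centre (half-way up) of the blue well-plate carrier, a solid block 128 mm long (its x), 86 wide (y), 22 high (z up), 24 wells seen on top; 0.35 kg within a fifth; too wide for the jaws. It lies on the deck before the ramp, its middle 145 to 172 mm short of the lip, up to 20 mm off the nest's middle line and up to 0.2 rad askew. Sliding it takes 1 to 4 N
- nest: fixed white docking nest. Origin at deck level under the inner edge of the lip, on the middle line; x is the loading direction (ramp to pocket), z up. Behind the lip (x > 0) is the pocket, floor 4 mm above the deck, 90 mm wide between walls 20 mm high. A steel rod stands on the +y wall (x = 45 to 155 mm), 53 mm and more from the middle line, to 35 mm above the deck
- ramp_foot (a point): foot of the ramp at deck level on the middle line, axes as the nest's. It climbs 8 mm in 60 mm to the flat lip, 8 mm high, 8 mm long, which ends at the nest's origin, 68 mm from here. Guide walls 20 mm high flank it, 122 mm apart here, 90 mm at the lip. With its middle past the lip the carrier see-saws, tail up by some 10 mm; fingers pressed on its tail can stop that by friction
- stop: aluminium stop bracket in the nest, origin at x = 176 mm of the nest, 4 mm above the deck, axes as the nest's. It carries the orange sprung pad, 56 mm wide, top 22 mm above the deck, facing the ramp
- pad_zone (a point): middle of the range in which the pad's free face is set, 142 mm from the nest's origin; the true setting differs each time by up to 10 mm either way and is not given. The pad gives 4 mm along x, its spring rising from 0.4 N to 8.4 N, then it is hard. Let go, the carrier is pushed back a little, 4 mm at most, and stays touching the pad
- bottle: brown jar 42 mm across, 75 mm high, standing beside the nest; origin at the centre of its underside; leave alone
- tipbox: green open divided box 75 x 50 x 40 mm beside the nest; origin at the centre of its underside; leave alone
- driver: grey-handled screwdriver, 130 mm long, lying on the deck along its x; leave alone

How it is judged:
By the outcome, as a careful person would: the job done as asked, in the order asked, and still so for the second after the job is handed in, with the robot touching nothing.
It also fails if it takes over 70 s, if anything falls off the work surface, if the arm or the gripper's body presses on something with over 40 N, if the wrist force passes 120 N, or if a joint passes its speed limit or range.

## Working session

There is one attempt and no reset: what is moved stays moved. The work goes in short steps, Python scripts to look and compute and a tool call to move; the robot and the scene stay as the last step left them, time stands still between calls to the robot, and variables do not carry over. Pictures are saved under pics/ and viewed, and the job is handed in when it is done.

Besides the shell and the picture viewer there is one more tool, called as a command line: name --argument value ..., lists and objects as JSON in quotes. step_arm: Moves the arm, as the interface text tells. Its arguments: {"type":"object","properties":{"deltas":{"type":"string"},"claw":{"type":"number"},"grip_force":{"type":"number"}},"required":["deltas"]}

```bash
ls; mkdir -p pics
python3 - <<'E'
from cell import env
import cv2
for n in("side","top"):
    im=env.snapshot(n); cv2.imwrite(f"pics/{n}0.png",im[:,:,::-1]); c=env.get_calibration(n); print(n,c)
o=env.get_obs(); print({k:o[k] for k in("time","ee_pos","ee_rot","contact_force","width")},env.hold_point_z)
E
```

```text
pics
side {'K': array([[442.97818336,   0.        , 327.13446459],
       [  0.        , 442.97818336, 241.40757661],
       [  0.        ,   0.        ,   1.        ]]), 'rvec': array([ 2.37728399, -0.3172184 ,  0.15226678]), 'tvec': array([-0.5621149 ,  0.13920039,  0.64243266])}
top {'K': array([[604.80475941,   0.        , 313.92384208],
       [  0.        , 604.80475941, 244.05298466],
       [  0.        ,   0.        ,   1.        ]]), 'rvec': array([-2.2182438 ,  2.2163471 , -0.06507512]), 'tvec': array([-3.81085635e-05,  5.92114510e-01,  9.01613496e-01])}
{'time': 0.1, 'ee_pos': array([ 0.18146496, -0.59773096,  0.23058108]), 'ee_rot': array([-3.07285866,  1.56950799,  1.9343145 ]), 'contact_force': array([0.14707665, 0.2878797 , 0.26162608]), 'width': 1.0008473469943446} -0.0187
```

View pics/top0.png

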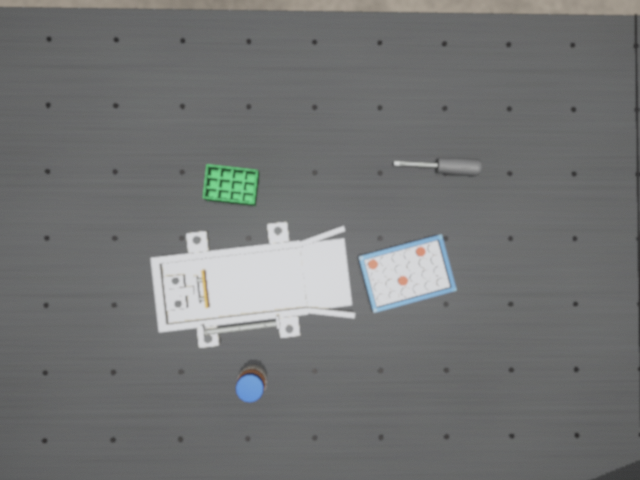

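View pics/side0.png

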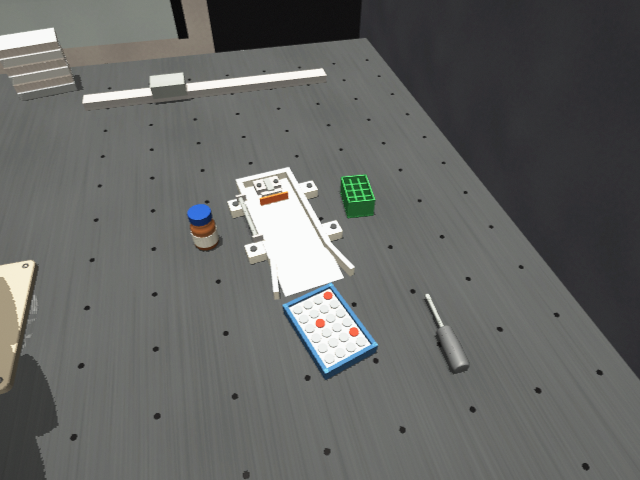

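```bash
cat > h.py <<'E'
import numpy as np,cv2
from cell import env
def ray(n,uv,z):
    c=env.get_calibration(n); R=cv2.Rodrigues(c["rvec"])[0]; t=c["tvec"]
    p=cv2.undistortPoints(np.array(uv,float).reshape(-1,1,2),c["K"],None).reshape(-1,2)
    d=np.c_[p,np.ones(len(p))]@R; o=-R.T@t
    s=(z-o[2])/d[:,2]; return o+d*s[:,None]
def proj(n,P):
    c=env.get_calibration(n)
    return cv2.projectPoints(np.array(P,float).reshape(-1,3),c["rvec"],c["tvec"],c["K"],None)[0].reshape(-1,2)
E
python3 - <<'E'
from h import *
im=cv2.imread("pics/top0.png"); hsv=cv2.cvtColor(im,cv2.COLOR_BGR2HSV)
m=cv2.inRange(hsv,(95,120,80),(115,255,255)); 
cs,_=cv2.findContours(m,0,2); cs=sorted(cs,key=cv2.contourArea)[-2:]
for c in cs:
    r=cv2.minAreaRect(c); b=cv2.boxPoints(r); print(r); P=ray("top",b,.022); print(P.round(4), P.mean(0), [np.linalg.norm(P[i]-P[i-1]) for i in range(4)])
print("rows",ray("top",[[345,239],[351,306]],0))
cv2.imwrite("pics/c1.png",cv2.resize(im[215:355,140:360],None,fx=3.6,fy=3.6,interpolation=cv2.INTER_CUBIC))
im=cv2.imread("pics/side0.png")
cv2.imwrite("pics/c2.png",cv2.resize(im[160:300,220:400],None,fx=4,fy=4,interpolation=cv2.INTER_CUBIC))
E
```

```text
((251.83497619628906, 377.82611083984375), (22.561025619506836, 7.535117149353027), 12.804265975952148)
[[0.3938 0.1092 0.022 ]
 [0.4045 0.1068 0.022 ]
 [0.397  0.0746 0.022 ]
 [0.3863 0.077  0.022 ]] [0.39542626 0.09193443 0.022     ] [np.float64(0.03303972345420266), np.float64(0.01096376783725399), np.float64(0.03305285131584745), np.float64(0.010974432984861294)]
((246.66087341308594, 394.7292175292969), (24.335678100585938, 11.028721809387207), 21.250507354736328)
[[0.3699 0.1189 0.022 ]
 [0.3848 0.1131 0.022 ]
 [0.3718 0.0799 0.022 ]
 [0.3568 0.0857 0.022 ]] [0.3708447  0.09941654 0.022     ] [np.float64(0.035632257469508224), np.float64(0.016001137524816918), np.float64(0.03565528795371549), np.float64(0.016014714372569308)]
rows [[ 0.60004705 -0.04700329  0.        ]
 [ 0.49850239 -0.05602315  0.        ]]
```

View pics/c1.png

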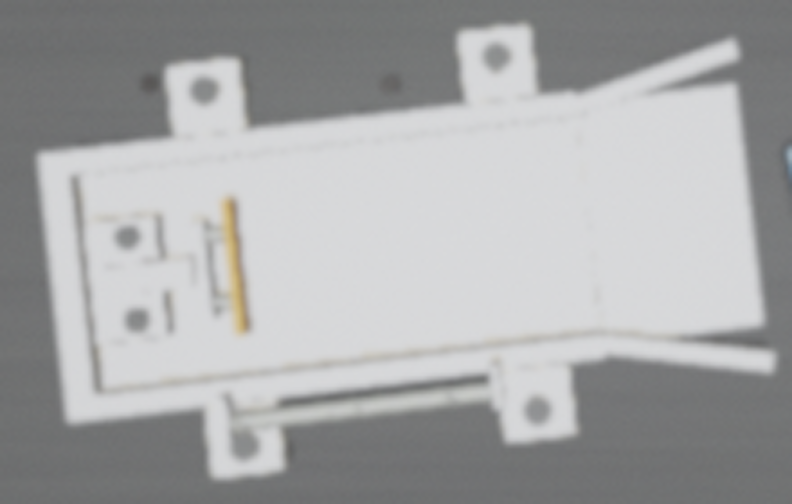

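View pics/c2.png

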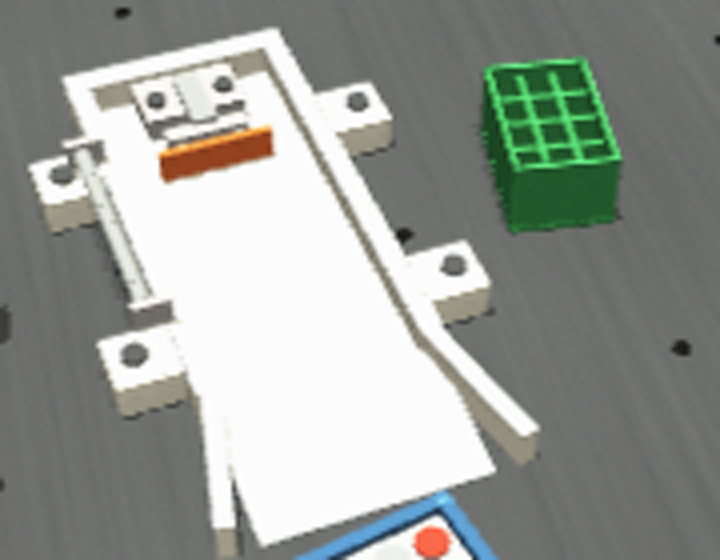

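Run:
```python
from h import *
im=cv2.imread("pics/top0.png"); hsv=cv2.cvtColor(im,cv2.COLOR_BGR2HSV)
print(hsv[262,364],hsv[300,410],hsv[260,453])
sub=im.astype(int); m=((sub[:,:,0]-sub[:,:,2])>35).astype(np.uint8)*255; m[:, :340]=0
c=max(cv2.findContours(m,0,2)[0],key=cv2.contourArea); r=cv2.minAreaRect(c);b=cv2.boxPoints(r)
P=ray("top",b,.022); print(r,P.round(4),P.mean(0).round(4),[np.linalg.norm(P[i]-P[i-1]).round(4) for i in range(4)])
im2=cv2.imread("pics/side0.png").astype(int); m=((im2[:,:,0]-im2[:,:,2])>35).astype(np.uint8)*255; m[:280]=0
c=max(cv2.findContours(m,0,2)[0],key=cv2.contourArea)
print("side approx",cv2.approxPolyDP(cv2.convexHull(c),4,True)[:,0])
C=lambda L:np.array(L,float)/3.6+[140,215]
foot=ray("top",C([(738,84),(765,325)]),0); print("foot",foot.round(4),foot.mean(0))
far=ray("top",C([(38,152),(68,422)]),.024); print("far20",far.round(4),far.mean(0),np.linalg.norm(far[0]-far[1]))
near=ray("top",C([(577,94),(606,357)]),.02); print("lip walls outer",near.round(4),near.mean(0),np.linalg.norm(near[0]-near[1]))
gw=ray("top",C([(736,40),(775,362)]),.02);print("guide ends",gw.round(4),gw.mean(0),np.linalg.norm(gw[0]-gw[1]))
pad=ray("top",C([(228,198),(245,331)]),.022);print("pad",pad.round(4),pad.mean(0),np.linalg.norm(pad[0]-pad[1]))
lip=ray("top",C([(580,115),(600,332)]),.008);print("lip",lip.round(4),lip.mean(0),np.linalg.norm(lip[0]-lip[1]))
# side view of foot: corners 
S=lambda L:np.array(L,float)/4+[220,160]
print("side foot",ray("side",S([(495,470),(268,546)]),0).round(4))
print("side far",ray("side",S([(275,28),(63,77)]),.02).round(4))
print("side pad top",ray("side",S([(271,128),(160,152)]),.022).round(4))
```

```text
[103  33 204] [103  75 208] [120   2 116]
((407.0332946777344, 272.99102783203125), (59.198814392089844, 87.07331848144531), 75.00492095947266) [[ 0.5746 -0.0634  0.022 ]
 [ 0.6083 -0.1892  0.022 ]
 [ 0.5231 -0.2117  0.022 ]
 [ 0.49   -0.086   0.022 ]] [ 0.549  -0.1376  0.022 ] [np.float64(0.0876), np.float64(0.1302), np.float64(0.0881), np.float64(0.13)]
side approx [[331 282]
 [377 345]
 [374 352]
 [325 378]
 [282 305]]
foot [[ 0.6011 -0.047   0.    ]
 [ 0.4996 -0.0583  0.    ]] [ 0.55032477 -0.05265358  0.        ]
far20 [[0.5721 0.24   0.024 ]
 [0.4628 0.2272 0.024 ]] [0.51745072 0.23360049 0.024     ] 0.11009753762121557
lip walls outer [[0.5961 0.0211 0.02  ]
 [0.4881 0.0091 0.02  ]] [0.5421287  0.01510633 0.02      ] 0.1086697722670768
guide ends [[ 0.6185 -0.0445  0.02  ]
 [ 0.4859 -0.0605  0.02  ]] [ 0.55221452 -0.05248716  0.02      ] 0.13359176503086187
pad [[0.5534 0.1635 0.022 ]
 [0.4992 0.1563 0.022 ]] [0.52632791 0.15988926 0.022     ] 0.054631730261481055
lip [[0.5877 0.0197 0.008 ]
 [0.4974 0.0113 0.008 ]] [0.54258275 0.01552287 0.008     ] 0.09069854084424657
side foot [[ 0.6001 -0.044   0.    ]
 [ 0.5015 -0.0577  0.    ]]
side far [[0.5703 0.2414 0.02  ]
 [0.4616 0.2288 0.02  ]]
side pad top [[0.5516 0.1641 0.022 ]
 [0.4978 0.1602 0.022 ]]
```

```bash
cat >> h.py <<'E'
from scipy.spatial.transform import Rotation as Ro
O=np.array([.5426,.0155]);a=np.radians(96.5);u=np.array([np.cos(a),np.sin(a)]);v=np.array([-u[1],u[0]])
def nest(p): d=np.array(p)[:2]-O; return np.array([d@u,d@v])
def world(x,y): return O+x*u+y*v
def tool():
    o=env.get_obs(); R=Ro.from_euler("xyz",o["ee_rot"]).as_matrix(); return o,R
def plan(p):
    o,R=tool(); return (R.T@(np.array(p)-o["ee_pos"])*1000).round(1)
def st():
    o,R=tool(); print("t",round(o["time"],2),"nest mm",(nest(o["ee_pos"])*1000).round(1),"z",round(o["ee_pos"][2]*1000,1),"w",round(o["width"],3),"F",o["contact_force"].round(2),"Fn x,y",(o["contact_force"][:2]@u).round(2),(o["contact_force"][:2]@v).round(2))
    print("toolx",R[:,0].round(3),"tooly ang rel nest",np.degrees(np.arctan2(R[1,1],R[0,1])-a).round(2),"toolz ang rel nest",np.degrees(np.arctan2(R[1,2],R[0,2])-a).round(2)); print(o["joints"].round(2))
E
python3 - <<'E'
from h import *
st(); print(world(-.15,.1)); print(plan([*world(-.15,.1),.10]))
E
```

```text
t 0.1 nest mm [-568.4  428.2] z 230.6 w 1.001 F [0.15 0.29 0.26] Fn x,y 0.27 -0.18
toolx [-0.     0.001 -1.   ] tooly ang rel nest -79.61 toolz ang rel nest -169.61
[ 1.25  0.33 -0.06  1.46  0.02  1.35 -0.09]
[ 0.4602233 -0.1448561]
[ 131.   398.3 -352.2]
```

step_arm --deltas "0 0 0 5.2; 0 0 0 5.2; 5 18 -23 0; 5 18 -23 0; 5 18 -23 0; 5 18 -23 0; 5 18 -23 0; 5 18 -23 0; 5 18 -23 0; 5 18 -23 0"

```text
time: 0.93
ee_pos: [0.3042, -0.3975, 0.1908]
ee_rot: [-2.22, 1.57, 2.605]
contact_force: [-0.1, -0.4, 0.3]
width: 0.997
```

step_arm --deltas "5 18 -23 0; 5 18 -23 0; 5 18 -23 0; 5 18 -23 0; 5 18 -23 0; 5 18 -23 0; 5 18 -23 0; 5 18 -23 0; 0 0 0 0; 0 0 0 0"

```text
time: 1.77
ee_pos: [0.4265, -0.1984, 0.1509]
ee_rot: [-2.349, 1.57, 2.48]
contact_force: [-0.5, -0.2, -0.0]
width: 1.0
```

Run:
```python
from h import *
st(); print(plan([*world(-.15,.1),-.005]))
```

```text
t 1.77 nest mm [-199.3  139.6] z 150.9 w 1.0 F [-0.49 -0.24 -0.01] Fn x,y -0.19 0.51
toolx [-0.001  0.001 -1.   ] tooly ang rel nest -89.81 toolz ang rel nest -179.81
[ 0.75  0.08 -0.42  1.94  0.04  1.13 -1.15]
[155.9  39.8 -49.1]
```

step_arm --deltas "0 13.3 -16.4 0; 0 13.3 -16.4 0; 0 13.2 -16.3 0; 25 0 0 0.2; 25 0 0 0; 25 0 0 0; 25 0 0 0; 25 0 0 0; 15 0 0 0; 0 0 0 0"

```text
time: 2.6
ee_pos: [0.4574, -0.1473, 0.0083]
ee_rot: [-1.941, 1.565, 2.88]
contact_force: [-1.0, -0.3, -0.5]
width: 1.0
```

Run:
```python
from h import *
st()
im=env.snapshot("side"); cv2.imwrite("pics/s1.png",im[:,:,::-1])
im=env.snapshot("top"); cv2.imwrite("pics/t1.png",im[:,:,::-1])
```

```text
t 2.6 nest mm [-152.1  103. ] z 8.3 w 1.0 F [-0.97 -0.32 -0.5 ] Fn x,y -0.21 1.0
toolx [-0.005  0.001 -1.   ] tooly ang rel nest -90.3 toolz ang rel nest -180.3
[ 0.62  0.32 -0.45  2.03  0.19  0.84 -1.39]
```

View pics/s1.png

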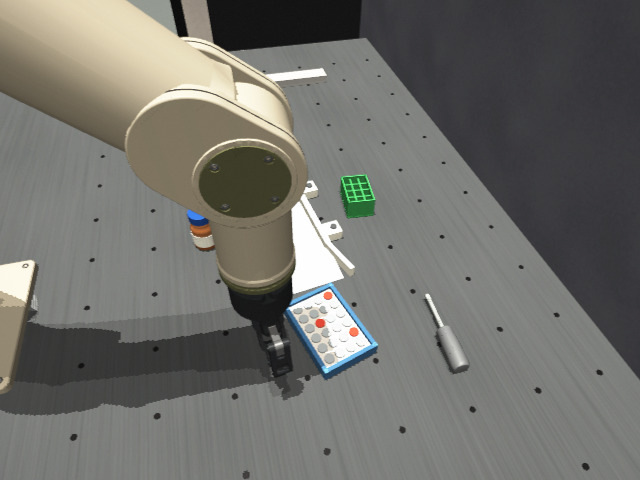

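View pics/t1.png

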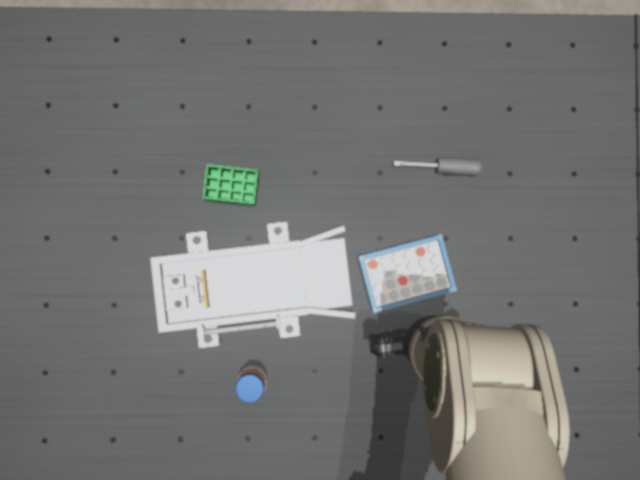

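step_arm --deltas "6 0 0 0; 5 0 0 0; 0 5 0 0; 0 5 0 0; 0 5 0 0; 0 4 0 0; 0 3 0 0; 0 3 0 0; 0 2 0 0; 0 2 0 0"

```text
time: 3.53
ee_pos: [0.4887, -0.1432, 0.0001]
ee_rot: [-1.814, 1.57, 3.008]
contact_force: [-2.2, 0.5, 1.5]
width: 1.001
```

step_arm --deltas "0 2 0 0; 0 2 0 0; 0 2 0 0; 0 2 0 0; 0 2 0 0; 0 2 0 0; 0 2 0 0"

```text
time: 4.12
ee_pos: [0.5031, -0.1418, 0.0003]
ee_rot: [0.783, 1.571, -0.678]
contact_force: [-1.8, 0.9, -0.3]
width: 1.002
```

Run:
```python
from h import *
st()
im=env.snapshot("top"); cv2.imwrite("pics/t2.png",im[200:380,300:500,::-1].repeat(3,0).repeat(3,1))
```

```text
t 4.12 nest mm [-151.9   57. ] z 0.3 w 1.002 F [-1.76  0.95 -0.35] Fn x,y 1.14 1.64
toolx [ 0. -0. -1.] tooly ang rel nest -90.21 toolz ang rel nest -180.21
[ 0.57  0.41 -0.44  1.93  0.23  0.85 -1.45]
```

View pics/t2.png

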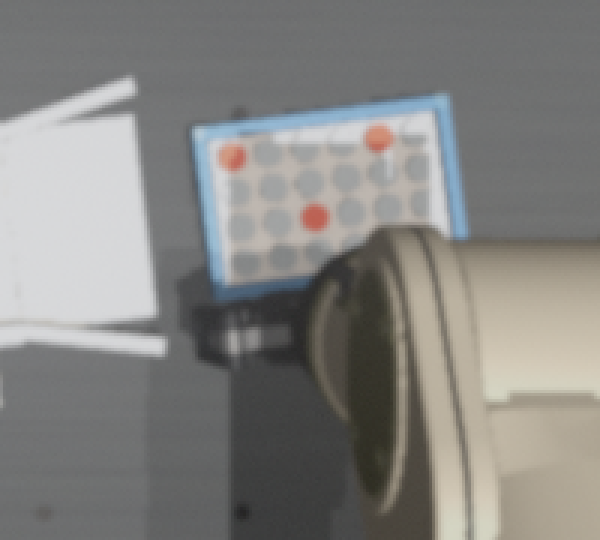

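Run:
```python
from h import *
C=lambda L:(np.array(L,float)-1)/3+[300,200]
P=ray("top",C([(193,127),(447,95),(216,300)]),.022)
for p in P: print((nest(p)*1000).round(1))
```

```text
[-94.2 -41.9]
[-221.9  -43.5]
[-95.7  44.2]
```

step_arm --deltas "0 1.5 0 0; 0 0 0 0; 0 -10 0 0; 0 -15 0 0; -20 -10 10 0; -30 0 20 0; -30 0 20 7; -30 0 20 0; 0 0 20 0; 0 0 20 0" --claw 85

```text
time: 5.0
ee_pos: [0.4749, -0.2571, 0.1127]
ee_rot: [0.96, 1.566, -0.623]
contact_force: [-0.2, -0.2, -1.1]
width: 0.999
```

Run:
```python
from h import *
st()
```

```text
t 5.0 nest mm [-263.2   98.1] z 112.7 w 0.999 F [-0.24 -0.22 -1.12] Fn x,y -0.19 0.26
toolx [ 0.004 -0.003 -1.   ] tooly ang rel nest -97.24 toolz ang rel nest -187.24
[ 0.75  0.27 -0.39  1.82  0.12  1.07 -1.26]
```

step_arm --deltas "0 0 0 7; 0 0 0 7; 0 0 0 0" --claw 45

```text
time: 5.25
ee_pos: [0.4737, -0.2558, 0.1104]
ee_rot: [0.793, 1.57, -1.042]
contact_force: [0.2, 0.8, 0.2]
width: 0.6
```

Run:
```python
from h import *
st()
```

```text
t 5.25 nest mm [-261.7   99.2] z 110.4 w 0.6 F [0.23 0.75 0.15] Fn x,y 0.72 -0.31
toolx [ 0. -0. -1.] tooly ang rel nest -111.61 toolz ang rel nest -201.61
[ 0.72  0.27 -0.36  1.82  0.11  1.07 -1.51]
```

step_arm --deltas "0 0 0 -7; 0 0 0 -7; 0 0 0 -7; 0 0 0 -7; 0 0 0 -7; 0 0 0 -7; 0 0 0 -7; 0 0 0 -7; 0 0 0 -7; 0 0 0 -7"

```text
time: 6.08
ee_pos: [0.474, -0.2551, 0.1104]
ee_rot: [-0.57, 1.57, -1.165]
contact_force: [0.6, -0.3, 0.0]
width: 0.531
```

step_arm --deltas "0 0 0 -7; 0 0 0 -7; 0 0 0 -7; 0 0 0 -7; 0 0 0 -7; 0 0 0 -6.6; 0 0 0 0; 0 0 0 0"

```text
time: 6.75
ee_pos: [0.4741, -0.2552, 0.1103]
ee_rot: [-1.294, 1.571, -1.175]
contact_force: [-0.3, 0.9, -0.4]
width: 0.526
```

Run:
```python
from h import *
st(); print(plan([*world(-.270,0),.11]))
im=env.snapshot("top"); cv2.imwrite("pics/t3.png",im[:,:,::-1])
im=env.snapshot("side"); cv2.imwrite("pics/s3.png",im[:,:,::-1])
im=cv2.imread("pics/t3.png").astype(int); m=((im[:,:,0]-im[:,:,2])>35).astype(np.uint8)*255; m[:,:345]=0; m[335:]=0
c=max(cv2.findContours(m,0,2)[0],key=cv2.contourArea); r=cv2.minAreaRect(c);b=cv2.boxPoints(r)
for p in ray("top",b,.022): print((nest(p)*1000).round(1))
```

```text
t 6.75 nest mm [-261.2   98.7] z 110.3 w 0.526 F [-0.34  0.89 -0.42] Fn x,y 0.92 0.24
toolx [ 0. -0. -1.] tooly ang rel nest 0.34 toolz ang rel nest -89.66
[ 0.95  0.31 -0.63  1.81  0.2   1.09  0.37]
[ 0.3 -9.4 98.7]
[-93.6 -43.8]
[-224.1  -44.8]
[-224.3   43.2]
[-94.   43.7]
```

View pics/t3.png

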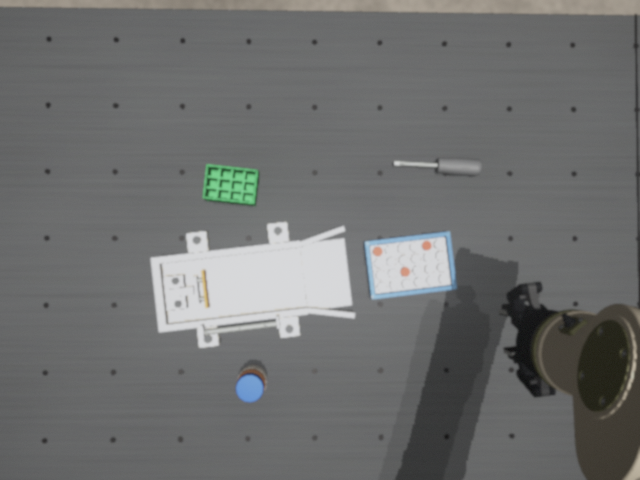

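step_arm --deltas "0 0 24 0.3; 0 0 25 0; 0 -4 25 0; 0 -4 25 0; 20 0 0 0; 20 0 0 0; 20 0 0 0; 20 0 0 0; 15 0 0 0; 0 0 0 0"

```text
time: 7.68
ee_pos: [0.5715, -0.251, 0.012]
ee_rot: [2.648, 1.566, 2.762]
contact_force: [0.2, -0.4, -0.8]
width: 0.528
```

Run:
```python
from h import *
st(); print(plan([*world(-.27,0),.012]))
im=env.snapshot("side"); cv2.imwrite("pics/s4.png",im[:,:,::-1])
```

```text
t 7.68 nest mm [-268.1    1.4] z 12.0 w 0.528 F [ 0.18 -0.38 -0.78] Fn x,y -0.4 -0.13
toolx [-0.005  0.002 -1.   ] tooly ang rel nest 0.05 toolz ang rel nest -89.95
[ 0.77  0.61 -0.56  1.64  0.37  1.01  0.2 ]
[-0.  -1.9  1.4]
```

View pics/s4.png

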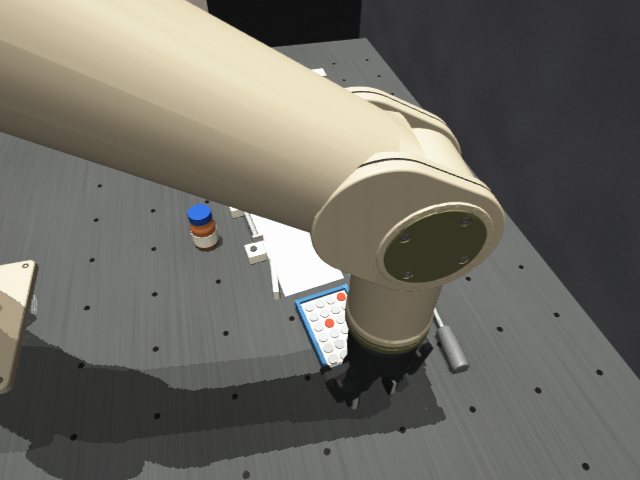

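step_arm --deltas "0 6 0.7 0; 0 6 0.7 0; 0 6 0 0; 0 5 0 0; 0 3 0 0; 0 2 0 0; 0 2 0 0; 0 2 0 0; 0 2 0 0; 0 2 0 0"

```text
time: 8.57
ee_pos: [0.5708, -0.2159, 0.0153]
ee_rot: [-1.753, 1.57, -1.638]
contact_force: [0.2, -1.9, 0.3]
width: 0.524
```

step_arm --deltas "0 3 0 0; 0 3 0 0; 0 3 0 0; 0 3 0 0; 0 3 0 0; 0 3 0 0; 0 3 0 0; 0 3 0 0"

```text
time: 9.23
ee_pos: [0.568, -0.1916, 0.0153]
ee_rot: [-2.095, 1.571, -1.98]
contact_force: [-0.5, -1.8, -0.6]
width: 0.529
```

Run:
```python
from h import *
st()
im=env.snapshot("top"); cv2.imwrite("pics/t5.png",im[200:380,260:500,::-1].repeat(3,0).repeat(3,1))
```

```text
t 9.23 nest mm [-208.6   -1.8] z 15.3 w 0.529 F [-0.47 -1.8  -0.61] Fn x,y -1.74 0.67
toolx [-0. -0. -1.] tooly ang rel nest 0.1 toolz ang rel nest -89.9
[ 0.71  0.56 -0.59  1.71  0.36  0.98  0.11]
```

View pics/t5.png

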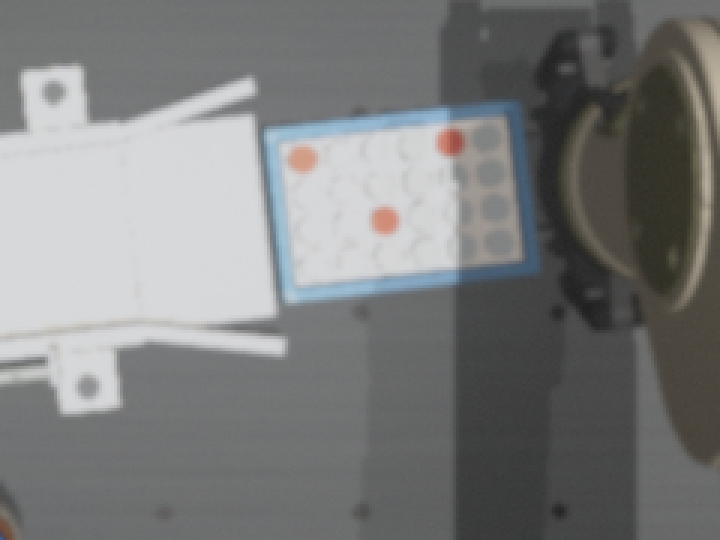

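step_arm --deltas "1 3 -0.2 0; 1 3 -0.2 0; 1 3 -0.2 0; 1 3 -0.2 0; 1 3 -0.2 0; 0 3 0 0; 0 3 0 0; 0 3 0 0; 0 3 0 0; 0 3 0 0"

```text
time: 10.12
ee_pos: [0.5637, -0.1621, 0.0104]
ee_rot: [-1.076, 1.57, -0.961]
contact_force: [1.2, -4.6, 3.7]
width: 0.527
```

step_arm --deltas "0 3 0 0; 0 3 0 0; 0 3 0 0; 0 3 0 0; 0 3 0 0; 0 3 0 0; 0 3 0 0; 0 3 0 0; 0 3 0 0; 0 3 0 0"

```text
time: 10.95
ee_pos: [0.5602, -0.1322, 0.0104]
ee_rot: [-1.549, 1.571, -1.434]
contact_force: [1.4, -6.3, 4.5]
width: 0.529
```

Run:
```python
from h import *
st()
im=env.snapshot("top"); cv2.imwrite("pics/t6.png",im[200:380,260:500,::-1].repeat(3,0).repeat(3,1))
```

```text
t 10.95 nest mm [-148.8   -0.7] z 10.4 w 0.529 F [ 1.4  -6.29  4.46] Fn x,y -6.41 -0.67
toolx [ 0. -0. -1.] tooly ang rel nest 0.09 toolz ang rel nest -89.91
[ 0.65  0.53 -0.61  1.78  0.36  0.95  0.  ]
```

View pics/t6.png

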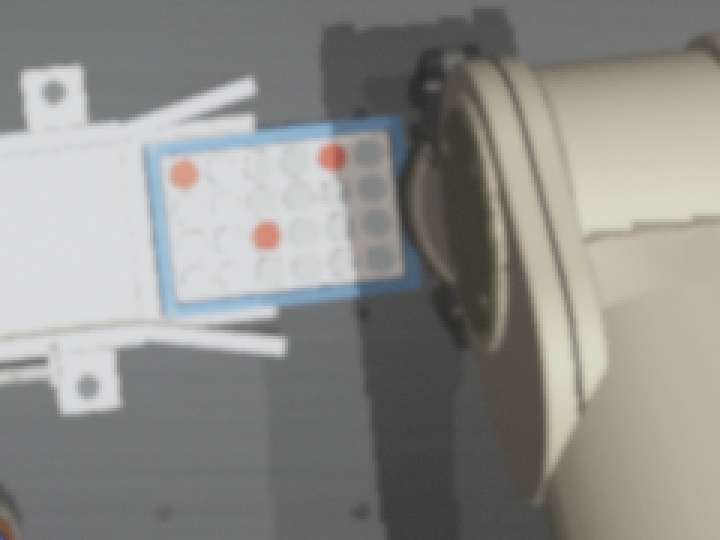

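step_arm --deltas "0 2.5 0 0; 0 2.5 0 0; 0 2.5 0 0; 0 2.5 0 0; 0 2.5 0 0; 0 2.5 0 0; 0 2.5 0 0; 0 2.5 0 0"

```text
time: 11.67
ee_pos: [0.5579, -0.1123, 0.0103]
ee_rot: [-1.673, 1.571, -1.558]
contact_force: [1.4, -3.8, 3.4]
width: 0.525
```

step_arm --deltas "0 2.5 0 0; 0 2.5 0 0; 0 2.5 0 0; 0 2.5 0 0; 0 2.5 0 0; 0 2.5 0 0; 0 2.5 0 0; 0 2.5 0 0"

```text
time: 12.33
ee_pos: [0.5555, -0.0924, 0.0103]
ee_rot: [-3.067, 1.571, -2.952]
contact_force: [0.6, -5.0, 3.9]
width: 0.531
```

Run:
```python
from h import *
st()
im=env.snapshot("top"); cv2.imwrite("pics/t7.png",im[200:380,200:440,::-1].repeat(3,0).repeat(3,1))
im=env.snapshot("side"); cv2.imwrite("pics/s7.png",im[150:400,200:500,::-1].repeat(2,0).repeat(2,1))
```

```text
t 12.33 nest mm [-108.7   -0.6] z 10.3 w 0.531 F [ 0.57 -5.02  3.87] Fn x,y -5.05 0.01
toolx [-0. -0. -1.] tooly ang rel nest 0.09 toolz ang rel nest -89.91
[ 0.6   0.51 -0.62  1.81  0.36  0.94 -0.07]
```

View pics/t7.png

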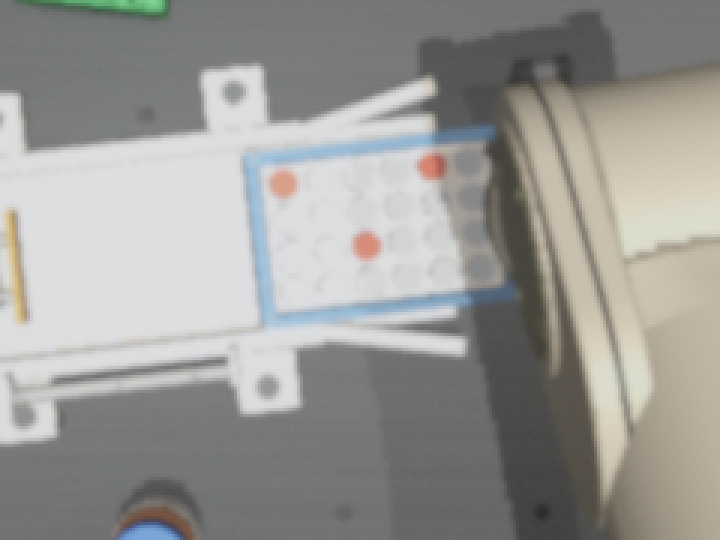

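View pics/s7.png

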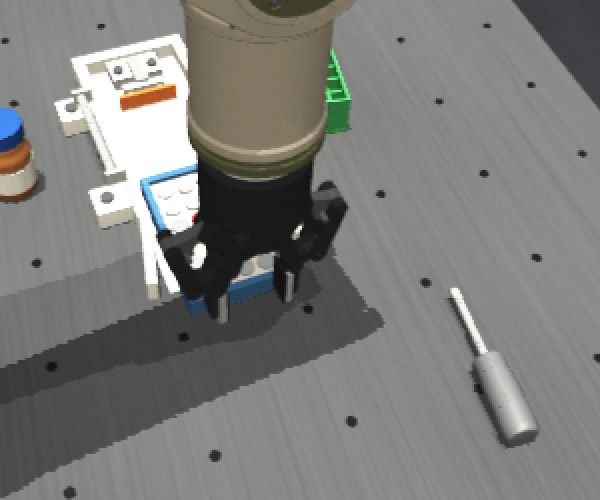

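step_arm --deltas "0 2.5 0 0; 0 2.5 0 0; 0 2.5 0 0; 0 2.5 0 0; 0 2.5 0 0; 0 2.5 0 0; 0 2.5 0 0; 0 2.5 0 0; 0 2.5 0 0; 0 2.5 0 0"

```text
time: 13.27
ee_pos: [0.5526, -0.0675, 0.0102]
ee_rot: [2.961, 1.571, 3.076]
contact_force: [0.3, -2.3, 0.7]
width: 0.529
```

step_arm --deltas "0 2 0 0; 0 2 0 0; 0 2 0 0; 0 2 0 0; 0 2 0 0; 0 2 0 0; 0 2 0 0; 0 2 0 0; 0 2 0 0; 0 2 0 0"

```text
time: 14.1
ee_pos: [0.5517, -0.0502, 0.0114]
ee_rot: [-0.964, 1.567, -0.851]
contact_force: [0.8, -10.6, 9.7]
width: 0.527
```

Run:
```python
from h import *
st()
im=env.snapshot("top"); cv2.imwrite("pics/t8.png",im[200:380,160:400,::-1].repeat(3,0).repeat(3,1))
im=env.snapshot("side"); cv2.imwrite("pics/s8.png",im[150:350,200:440,::-1].repeat(3,0).repeat(3,1))
```

```text
t 14.1 nest mm [-66.3  -1.6] z 11.4 w 0.527 F [  0.79 -10.59   9.7 ] Fn x,y -10.61 0.42
toolx [ 0.002 -0.003 -1.   ] tooly ang rel nest -0.02 toolz ang rel nest -90.02
[ 0.54  0.49 -0.64  1.84  0.36  0.93 -0.15]
```

View pics/t8.png

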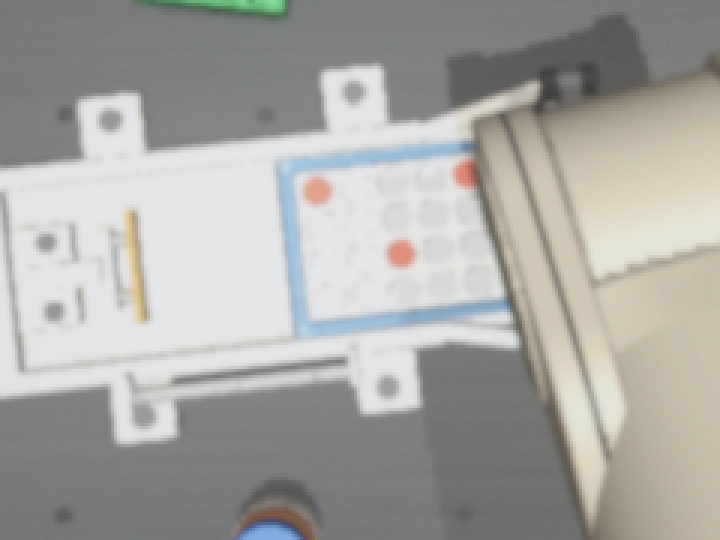

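View pics/s8.png

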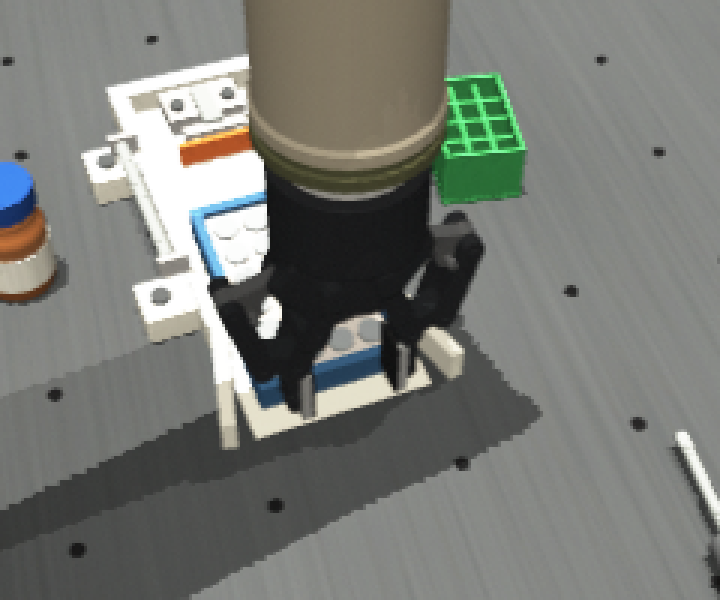

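step_arm --deltas "0 -2 0 0; 0 -3 0 0; -4 0 0 0; 0 0 0 0; 0 0 0 0; 0 0 0 0"

```text
time: 14.7
ee_pos: [0.5509, -0.0525, 0.0143]
ee_rot: [1.779, 1.57, 1.894]
contact_force: [0.2, -0.9, 0.1]
width: 0.53
```

Run:
```python
from h import *
st()
im=env.snapshot("side"); cv2.imwrite("pics/s9.png",cv2.resize(im[220:320,240:380,::-1],None,fx=5,fy=5,interpolation=2))
```

```text
t 14.7 nest mm [-68.5  -0.6] z 14.3 w 0.53 F [ 0.24 -0.93  0.13] Fn x,y -0.95 -0.14
toolx [-0.  0. -1.] tooly ang rel nest 0.11 toolz ang rel nest -89.89
[ 0.55  0.49 -0.64  1.84  0.35  0.94 -0.14]
```

View pics/s9.png

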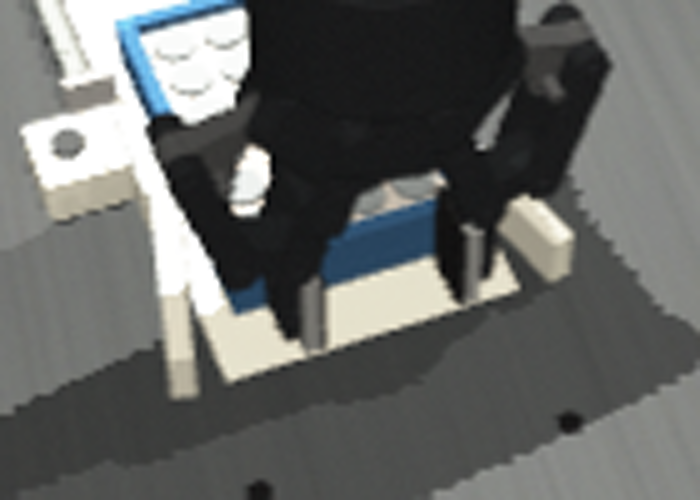

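step_arm --deltas "0 2 0 0; 0 2 0 0; 0 1.5 0 0; 0 1.5 0 0; 0 1.5 0 0; 0 1.5 0 0"

```text
time: 15.25
ee_pos: [0.5498, -0.0431, 0.0142]
ee_rot: [-1.993, 1.57, -1.878]
contact_force: [-0.7, -1.3, -0.4]
width: 0.528
```

step_arm --deltas "0 1.5 0 0; 0 1.5 0 0; 0 1.5 0 0; 0 1.5 0 0; 0 1.5 0 0; 0 1.5 0 0"

```text
time: 15.75
ee_pos: [0.5488, -0.0339, 0.0143]
ee_rot: [-1.129, 1.571, -1.014]
contact_force: [0.0, -0.9, -2.1]
width: 0.525
```

Run:
```python
from h import *
st()
```

```text
t 15.75 nest mm [-49.8  -0.6] z 14.3 w 0.525 F [ 0.03 -0.89 -2.07] Fn x,y -0.89 0.07
toolx [ 0. -0. -1.] tooly ang rel nest 0.09 toolz ang rel nest -89.91
[ 0.52  0.48 -0.65  1.84  0.36  0.93 -0.17]
```

Run:
```python
from h import *
im=env.snapshot("top"); cv2.imwrite("pics/t10.png",im[200:380,160:400,::-1].repeat(3,0).repeat(3,1))
im=env.snapshot("side"); cv2.imwrite("pics/s10.png",cv2.resize(im[200:300,240:380,::-1],None,fx=5,fy=5,interpolation=2))
```

View pics/t10.png

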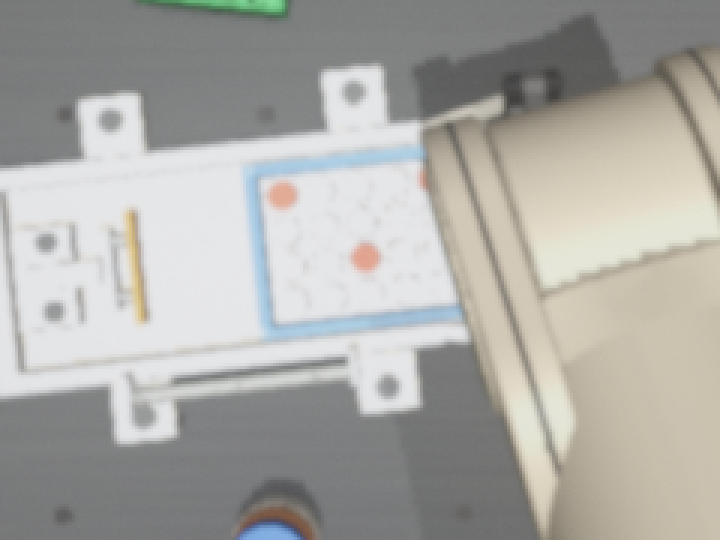

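View pics/s10.png

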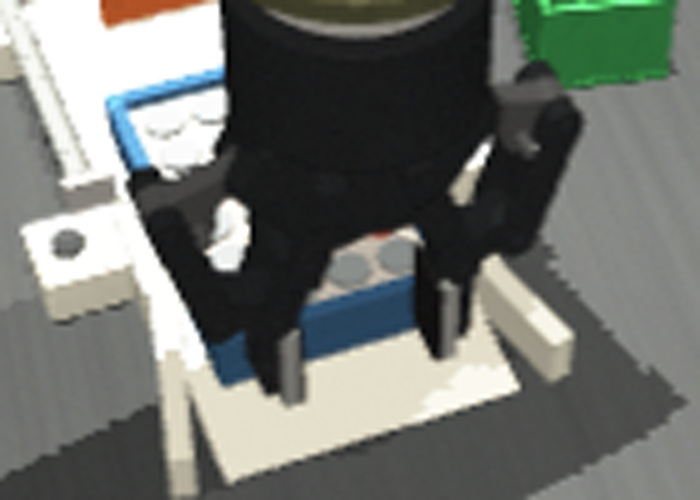

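step_arm --deltas "0 1.5 0 0; 0 1.5 0 0; 0 1.5 0 0; 0 1.5 0 0; 0 1.5 0 0; 0 1.5 0 0; 0 1.5 0 0; 0 1.5 0 0; 0 1.5 0 0; 0 1.5 0 0"

```text
time: 16.68
ee_pos: [0.5471, -0.0191, 0.0143]
ee_rot: [-1.82, 1.571, -1.705]
contact_force: [-0.6, -1.7, 0.1]
width: 0.529
```

step_arm --deltas "0 1.5 0 0; 0 1.5 0 0; 0 1.5 0 0; 0 1.5 0 0; 0 1.5 0 0; 0 1.5 0 0; 0 1.5 0 0; 0 1.5 0 0; 0 1.5 0 0; 0 1.5 0 0"

```text
time: 17.52
ee_pos: [0.5454, -0.0041, 0.0143]
ee_rot: [-1.25, 1.571, -1.135]
contact_force: [0.2, -0.8, -0.3]
width: 0.524
```

Run:
```python
from h import *
st()
im=env.snapshot("top"); cv2.imwrite("pics/t11.png",im[200:380,160:400,::-1].repeat(3,0).repeat(3,1))
im=env.snapshot("side"); cv2.imwrite("pics/s11.png",cv2.resize(im[160:300,220:380,::-1],None,fx=5,fy=4.28,interpolation=2))
```

```text
t 17.52 nest mm [-19.8  -0.6] z 14.3 w 0.524 F [ 0.16 -0.81 -0.29] Fn x,y -0.82 -0.07
toolx [ 0. -0. -1.] tooly ang rel nest 0.09 toolz ang rel nest -89.91
[ 0.48  0.48 -0.66  1.86  0.36  0.93 -0.23]
```

View pics/t11.png

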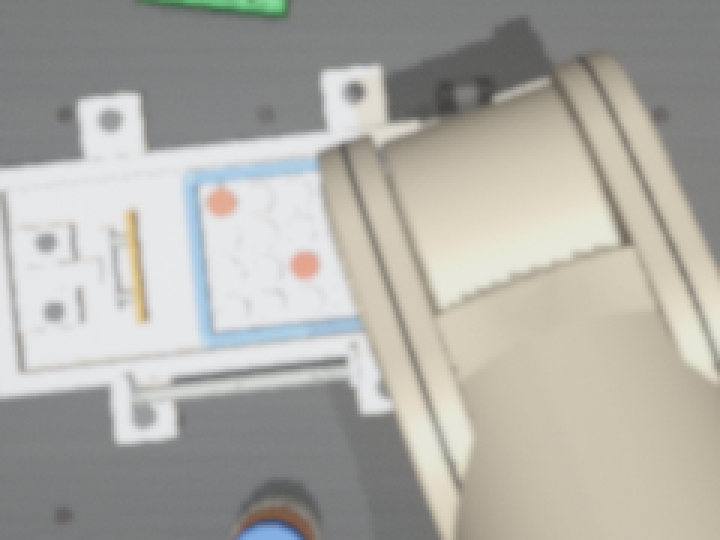

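View pics/s11.png

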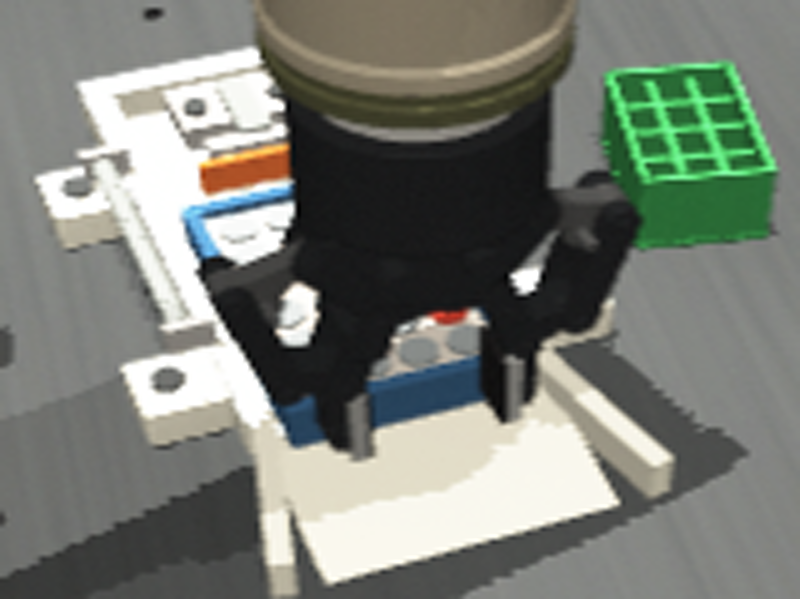

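step_arm --deltas "0 1.2 0 0; 0 1.2 0 0; 0 1.2 0 0; 0 1.2 0 0; 0 1.2 0 0; 0 1.2 0 0; 0 1.2 0 0; 0 1.2 0 0; 0 1.2 0 0; 0 1.2 0 0"

```text
time: 18.45
ee_pos: [0.5441, 0.0077, 0.0143]
ee_rot: [-0.836, 1.571, -0.721]
contact_force: [1.1, -1.4, -0.9]
width: 0.527
```

step_arm --deltas "0 0.8 0 0; 0 0.8 0 0; 0 0.8 0 0; 0 0.8 0 0; 0 0.8 0 0; 0 0 0 0"

```text
time: 18.95
ee_pos: [0.5436, 0.0118, 0.0143]
ee_rot: [0.442, 1.571, 0.557]
contact_force: [0.3, -0.6, 0.0]
width: 0.527
```

Run:
```python
from h import *
st()
im=env.snapshot("top"); cv2.imwrite("pics/t12.png",im[200:380,160:400,::-1].repeat(3,0).repeat(3,1))
im=env.snapshot("side"); cv2.imwrite("pics/s12.png",cv2.resize(im[160:300,220:380,::-1],None,fx=5,fy=4.28,interpolation=2))
```

```text
t 18.95 nest mm [-3.8 -0.6] z 14.3 w 0.527 F [ 0.32 -0.61  0.  ] Fn x,y -0.64 -0.24
toolx [ 0.  0. -1.] tooly ang rel nest 0.1 toolz ang rel nest -89.9
[ 0.45  0.47 -0.66  1.86  0.36  0.93 -0.26]
```

View pics/t12.png

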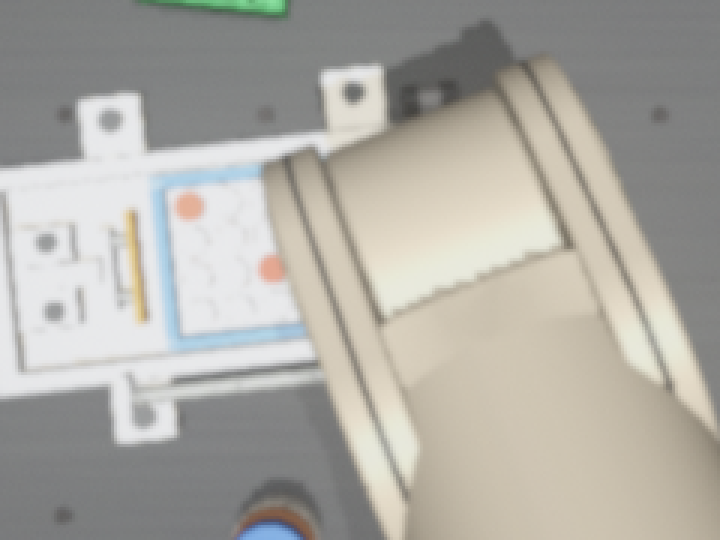

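View pics/s12.png

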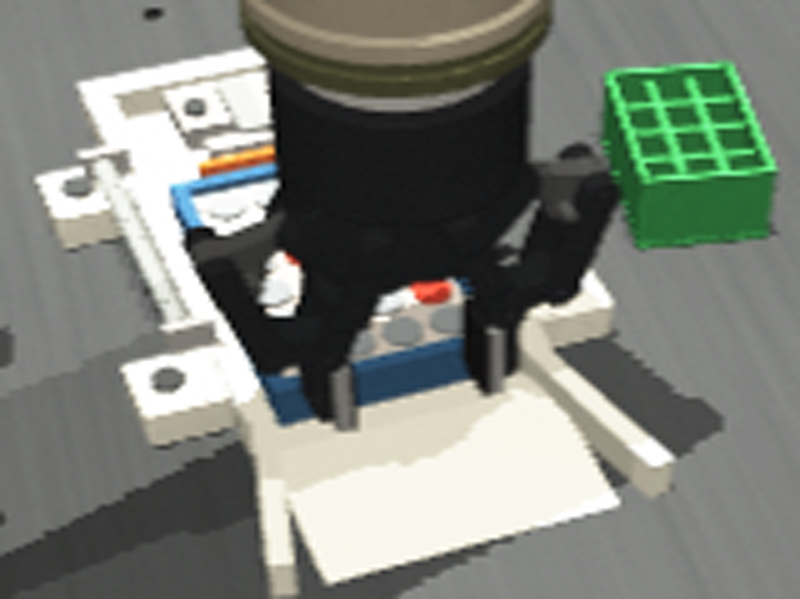

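step_arm --deltas "0 0.8 0 0; 0 0.8 0 0; 0 0.8 0 0; 0 0.8 0 0; 0 0.8 0 0; 0 0 0 0"

```text
time: 19.55
ee_pos: [0.5431, 0.0158, 0.0143]
ee_rot: [0.034, 1.571, 0.149]
contact_force: [0.4, -1.8, 0.3]
width: 0.528
```

step_arm --deltas "0 0.5 0 0; 0 0.5 0 0; 0 0.5 0 0; 0 0 0 0"

```text
time: 19.88
ee_pos: [0.543, 0.0171, 0.0143]
ee_rot: [-0.48, 1.571, -0.365]
contact_force: [0.8, -2.1, 1.4]
width: 0.529
```

step_arm --deltas "0 0.5 0 0; 0 0.5 0 0; 0 0.5 0 0; 0 0 0 0"

```text
time: 20.22
ee_pos: [0.5428, 0.0187, 0.0143]
ee_rot: [-0.356, 1.571, -0.241]
contact_force: [-0.2, -2.0, 1.5]
width: 0.526
```

step_arm --deltas "0 0.5 0 0; 0 0.5 0 0; 0 0 0 0; 0 0 0 0"

```text
time: 20.55
ee_pos: [0.5427, 0.0197, 0.0143]
ee_rot: [0.376, 1.571, 0.491]
contact_force: [-0.1, -2.2, 1.2]
width: 0.528
```

Run:
```python
from h import *
st()
im=env.snapshot("top"); cv2.imwrite("pics/t13.png",cv2.resize(im[240:340,150:270,::-1],None,fx=6,fy=6,interpolation=2))
im=env.snapshot("side"); cv2.imwrite("pics/s13.png",cv2.resize(im[160:300,220:380,::-1],None,fx=5,fy=4.28,interpolation=2))
```

```text
t 20.55 nest mm [ 4.1 -0.5] z 14.3 w 0.528 F [-0.09 -2.17  1.19] Fn x,y -2.15 0.33
toolx [ 0.  0. -1.] tooly ang rel nest 0.1 toolz ang rel nest -89.9
[ 0.44  0.47 -0.67  1.86  0.36  0.93 -0.27]
```

View pics/t13.png

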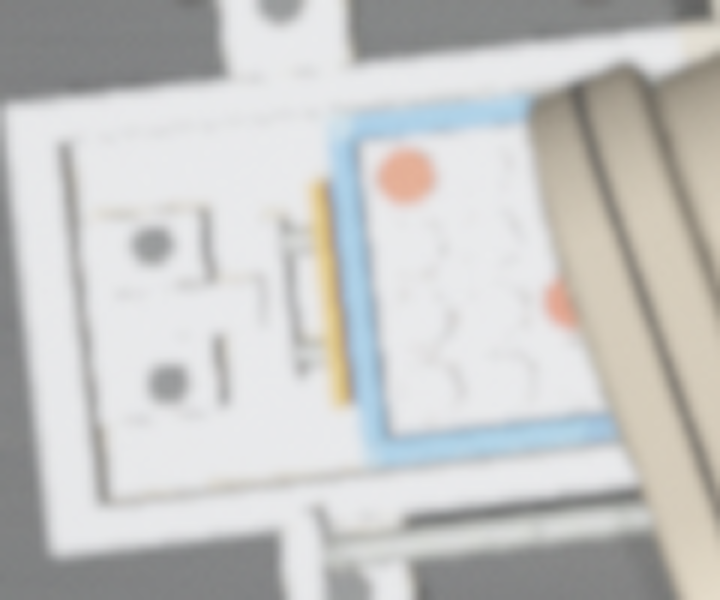

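step_arm --deltas "0 0.5 0 0; 0 0 0 0; 0 0.5 0 0; 0 0 0 0"

```text
time: 20.98
ee_pos: [0.5426, 0.0205, 0.0143]
ee_rot: [-0.951, 1.571, -0.836]
contact_force: [-0.2, -3.0, 1.3]
width: 0.526
```

step_arm --deltas "0 0.5 0 0; 0 0 0 0; 0 0 0 0"

```text
time: 21.23
ee_pos: [0.5425, 0.0211, 0.0143]
ee_rot: [-0.651, 1.571, -0.536]
contact_force: [-0.0, -2.7, 0.9]
width: 0.53
```

step_arm --deltas "0 0.5 0 0; 0 0 0 0; 0 0 0 0"

```text
time: 21.48
ee_pos: [0.5424, 0.0216, 0.0143]
ee_rot: [-1.168, 1.571, -1.053]
contact_force: [0.3, -1.7, 1.8]
width: 0.523
```

step_arm --deltas "0 0.5 0 0; 0 0 0 0; 0 0 0 0"

```text
time: 21.73
ee_pos: [0.5424, 0.0221, 0.0143]
ee_rot: [-0.579, 1.571, -0.464]
contact_force: [-0.0, -3.2, 2.1]
width: 0.528
```

Run:
```python
from h import *
st()
```

```text
t 21.73 nest mm [ 6.6 -0.5] z 14.3 w 0.528 F [-0.01 -3.24  2.15] Fn x,y -3.22 0.37
toolx [ 0. -0. -1.] tooly ang rel nest 0.1 toolz ang rel nest -89.9
[ 0.44  0.47 -0.67  1.86  0.36  0.93 -0.28]
```

View pics/s13.png

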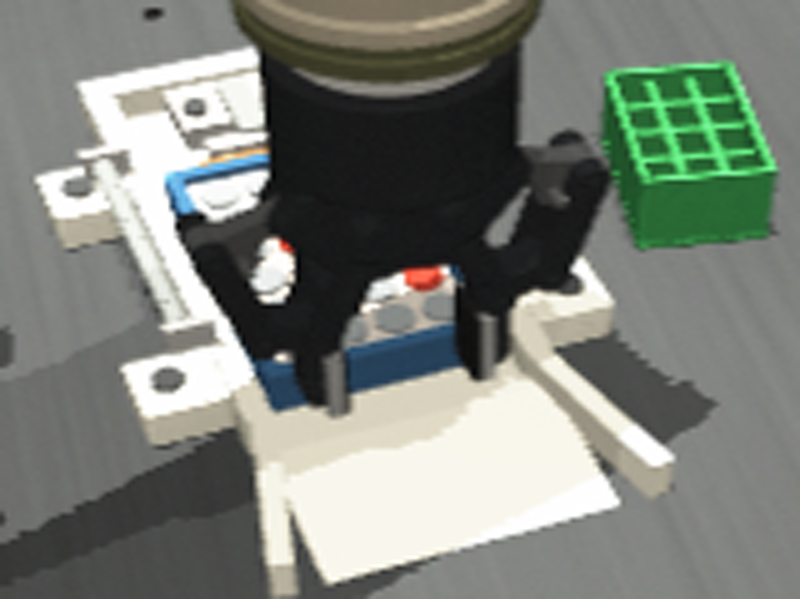

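step_arm --deltas "0 0.5 0 0; 0 0 0 0; 0 0 0 0"

```text
time: 21.98
ee_pos: [0.5424, 0.0225, 0.0143]
ee_rot: [-1.038, 1.571, -0.923]
contact_force: [1.4, -3.9, 1.8]
width: 0.526
```

step_arm --deltas "0 0.5 0 0; 0 0 0 0; 0 0 0 0"

```text
time: 22.23
ee_pos: [0.5423, 0.0228, 0.0143]
ee_rot: [-1.62, 1.571, -1.505]
contact_force: [-0.0, -3.9, 2.2]
width: 0.527
```

step_arm --deltas "0 0.5 0 0; 0 0 0 0; 0 0 0 0"

```text
time: 22.48
ee_pos: [0.5423, 0.0233, 0.0143]
ee_rot: [-1.229, 1.57, -1.114]
contact_force: [0.9, -4.2, 2.0]
width: 0.528
```

step_arm --deltas "0 0.5 0 0; 0 0 0 0; 0 0 0 0"

```text
time: 22.73
ee_pos: [0.5422, 0.0237, 0.0143]
ee_rot: [-1.462, 1.57, -1.347]
contact_force: [1.3, -5.6, 1.3]
width: 0.53
```

step_arm --deltas "0 0.5 0 0; 0 0 0 0; 0 0 0 0"

```text
time: 22.98
ee_pos: [0.5422, 0.024, 0.0143]
ee_rot: [-1.501, 1.57, -1.386]
contact_force: [0.4, -5.1, 1.3]
width: 0.526
```

step_arm --deltas "0 0.5 0 0; 0 0 0 0; 0 0 0 0"

```text
time: 23.23
ee_pos: [0.5422, 0.0243, 0.0143]
ee_rot: [-1.47, 1.57, -1.355]
contact_force: [0.7, -7.0, 2.0]
width: 0.527
```

step_arm --deltas "0 0.4 0 0; 0 0 0 0; 0 0 0 0"

```text
time: 23.48
ee_pos: [0.5421, 0.0246, 0.0143]
ee_rot: [-1.524, 1.57, -1.41]
contact_force: [1.2, -6.8, 1.9]
width: 0.528
```

Run:
```python
from h import *
st()
```

```text
t 23.48 nest mm [ 9.  -0.6] z 14.3 w 0.528 F [ 1.18 -6.75  1.86] Fn x,y -6.84 -0.4
toolx [ 0.    -0.001 -1.   ] tooly ang rel nest 0.06 toolz ang rel nest -89.94
[ 0.43  0.47 -0.67  1.86  0.36  0.93 -0.29]
```

step_arm --deltas "0 0.4 0 0; 0 0 0 0; 0 0 0 0"

```text
time: 23.73
ee_pos: [0.5421, 0.0248, 0.0143]
ee_rot: [-1.593, 1.57, -1.479]
contact_force: [1.3, -7.2, 2.7]
width: 0.528
```

step_arm --deltas "0 0.4 0 0; 0 0 0 0; 0 0 0 0"

```text
time: 23.98
ee_pos: [0.5421, 0.025, 0.0143]
ee_rot: [-1.565, 1.569, -1.451]
contact_force: [2.2, -8.0, 2.4]
width: 0.525
```

step_arm --deltas "0 0.4 0 0; 0 0 0 0; 0 0 0 0"

```text
time: 24.23
ee_pos: [0.542, 0.0252, 0.0143]
ee_rot: [-1.626, 1.569, -1.511]
contact_force: [0.7, -8.1, 2.8]
width: 0.525
```

step_arm --deltas "0 0.3 0 0; 0 0 0 0; 0 0 0 0"

```text
time: 24.48
ee_pos: [0.542, 0.0255, 0.0143]
ee_rot: [-1.631, 1.569, -1.517]
contact_force: [2.1, -8.1, 2.1]
width: 0.525
```

step_arm --deltas "0 0.4 0 0; 0 0 0 0; 0 0 0 0"

```text
time: 24.73
ee_pos: [0.5419, 0.0257, 0.0143]
ee_rot: [-1.612, 1.569, -1.498]
contact_force: [0.3, -8.6, 2.8]
width: 0.528
```

step_arm --deltas "0 0.4 0 0; 0 0 0 0; 0 0 0 0"

```text
time: 24.98
ee_pos: [0.5419, 0.0259, 0.0143]
ee_rot: [-1.611, 1.569, -1.497]
contact_force: [0.6, -8.7, 2.6]
width: 0.528
```

step_arm --deltas "0 0.4 0 0; 0 0 0 0; 0 0 0 0"

```text
time: 25.23
ee_pos: [0.5419, 0.0262, 0.0143]
ee_rot: [-1.65, 1.569, -1.537]
contact_force: [1.0, -10.3, 2.6]
width: 0.526
```

step_arm --deltas "0 0.3 0 0; 0 0 0 0; 0 0 0 0"

```text
time: 25.48
ee_pos: [0.5419, 0.0263, 0.0143]
ee_rot: [-1.623, 1.568, -1.51]
contact_force: [1.4, -10.1, 2.8]
width: 0.528
```

Run:
```python
from h import *
st()
```

```text
t 25.48 nest mm [10.8 -0.5] z 14.3 w 0.528 F [  1.41 -10.12   2.8 ] Fn x,y -10.21 -0.26
toolx [ 0.    -0.002 -1.   ] tooly ang rel nest 0.0 toolz ang rel nest -90.0
[ 0.43  0.47 -0.67  1.86  0.36  0.93 -0.29]
```

step_arm --deltas "0 0.4 0 0; 0 0 0 0; 0 0 0 0"

```text
time: 25.73
ee_pos: [0.5418, 0.0265, 0.0143]
ee_rot: [-1.635, 1.568, -1.521]
contact_force: [2.3, -10.9, 2.7]
width: 0.529
```

step_arm --deltas "0 0.3 0 0; 0 0 0 0; 0 0 0 0"

```text
time: 25.98
ee_pos: [0.5418, 0.0265, 0.0143]
ee_rot: [-1.64, 1.568, -1.527]
contact_force: [1.5, -11.4, 3.5]
width: 0.523
```

step_arm --deltas "0 0.3 0 0; 0 0 0 0; 0 0 0 0"

```text
time: 26.23
ee_pos: [0.5418, 0.0266, 0.0144]
ee_rot: [-1.625, 1.568, -1.512]
contact_force: [1.0, -13.1, 3.3]
width: 0.529
```

step_arm --deltas "0 0 0 0; 0 0 0 0; 0 -0.7 0 0; 0 -0.7 0 0; 0 -0.7 0 0; 0 -0.7 0 0; 0 -0.7 0 0; 0 -0.7 0 0; 0 -0.7 0 0; 0 -0.7 0 0"

```text
time: 27.07
ee_pos: [0.5421, 0.0243, 0.0143]
ee_rot: [1.336, 1.57, 1.451]
contact_force: [0.0, -2.2, 0.9]
width: 0.525
```

step_arm --deltas "0 -0.7 0 0; 0 -0.7 0 0; 0 -0.7 0 0; 0 -0.7 0 0; 0 -1 0 0; 0 -2 0 0; 0 -4 0 0; 0 -8 0 0; 0 -10 0 0; 0 -10 0 0"

```text
time: 27.9
ee_pos: [0.5466, -0.0151, 0.0143]
ee_rot: [-1.66, 1.57, -1.545]
contact_force: [-0.0, -0.1, 0.1]
width: 0.53
```

Run:
```python
from h import *
st()
```

```text
t 27.9 nest mm [-30.9  -0.5] z 14.3 w 0.53 F [-0.01 -0.1   0.14] Fn x,y -0.09 0.02
toolx [ 0. -0. -1.] tooly ang rel nest 0.07 toolz ang rel nest -89.93
[ 0.49  0.48 -0.65  1.85  0.36  0.93 -0.21]
```

Clear; rise and back away for a look.

step_arm --deltas "-10 -15 0 0; -20 -20 0 0; -25 -20 0 0; -25 -20 0 0; -25 -20 0 0; -15 -20 0 0; 0 -20 0 0; 0 -20 0 0; 0 -20 0 0; 0 -20 0 0"

```text
time: 28.73
ee_pos: [0.5685, -0.2099, 0.1344]
ee_rot: [-1.747, 1.57, -1.633]
contact_force: [0.1, 0.1, 0.1]
width: 0.53
```

Run:
```python
from h import *
st()
im=env.snapshot("top"); cv2.imwrite("pics/t20.png",im[:,:,::-1]); cv2.imwrite("pics/t20c.png",cv2.resize(im[225:345,140:340,::-1],None,fx=4,fy=4,interpolation=2))
im=env.snapshot("side"); cv2.imwrite("pics/s20.png",im[:,:,::-1]);cv2.imwrite("pics/s20c.png",cv2.resize(im[160:300,220:380,::-1],None,fx=4.2,fy=4.2,interpolation=2))
```

```text
t 28.73 nest mm [-2.269e+02 -2.000e-01] z 134.4 w 0.53 F [0.14 0.12 0.05] Fn x,y 0.1 -0.15
toolx [-0. -0. -1.] tooly ang rel nest 0.02 toolz ang rel nest -89.98
[ 0.77  0.43 -0.62  1.61  0.26  1.19  0.2 ]
```

View pics/t20c.png

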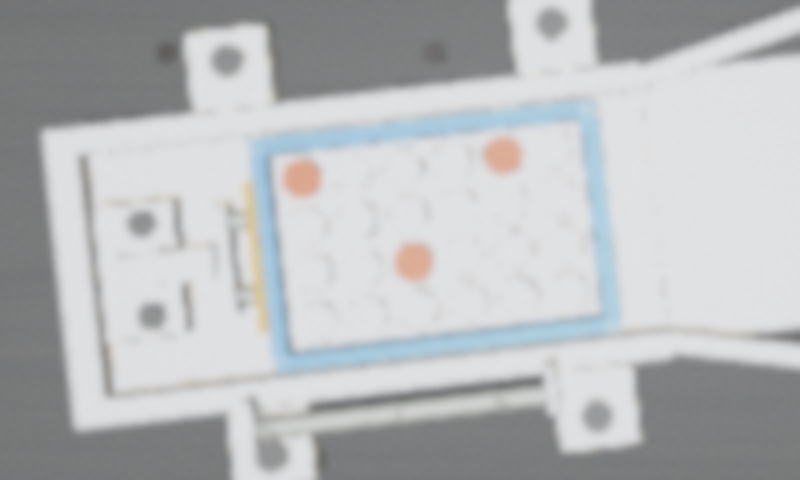

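View pics/s20c.png

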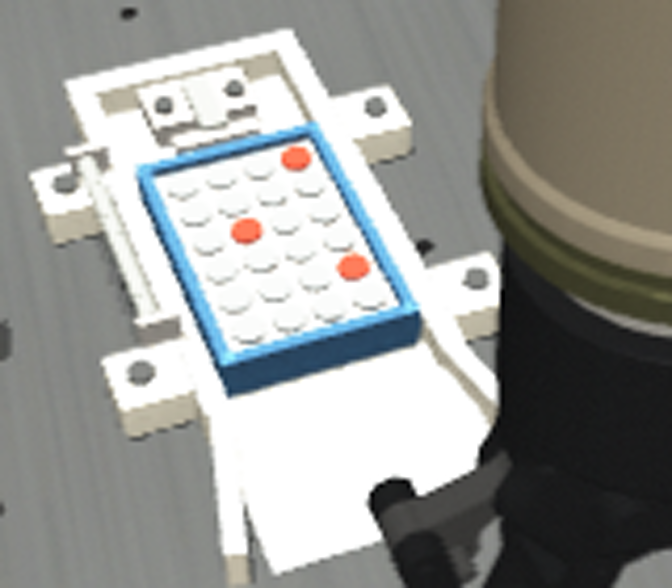

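Run:
```python
from h import *
def corners(n,f,roi,th):
    im=cv2.imread(f).astype(int); m=((im[:,:,0]-im[:,:,2])>th).astype(np.uint8)*255
    k=np.zeros_like(m);k[roi[0]:roi[1],roi[2]:roi[3]]=1;m*=k
    c=max(cv2.findContours(m,0,2)[0],key=cv2.contourArea)
    return c
c=corners("top","pics/t20.png",(245,325,195,300),25); b=cv2.boxPoints(cv2.minAreaRect(c)); print(b)
for z in(.026,):
    P=ray("top",b,z); print([(nest(p)*1000).round(1) for p in P])
def P3(n):
    c=env.get_calibration(n); return c["K"]@np.c_[cv2.Rodrigues(c["rvec"])[0],c["tvec"]]
T=lambda L:np.array(L,float)/4+[140,225]-.4
S=lambda L:np.array(L,float)/4.2+[220,160]-.4
t=T([(250,142),(278,368),(593,100),(619,323)])   # nose -y, nose +y, tail -y, tail +y
s=S([(316,125),(140,172),(418,308),(228,362)])
X=cv2.triangulatePoints(P3("top"),P3("side"),t.T,s.T); X=(X[:3]/X[3]).T
for x in X: print((nest(x)*1000).round(1),(x[2]*1000).round(1))
# other objects unmoved
d=cv2.absdiff(cv2.imread("pics/top0.png"),cv2.imread("pics/t20.png")).max(2)
for nm,(r0,r1,c0,c1) in dict(bottle=(360,410,225,280),tip=(155,215,195,270),driver=(145,190,385,490),stop=(265,320,160,203)).items(): print(nm,d[r0:r1,c0:c1].max(),(d[r0:r1,c0:c1]>25).sum())
```

```text
[[201.64198 259.32074]
 [288.21558 249.25403]
 [295.0379  307.92584]
 [208.4643  317.99255]]
[array([146. , -43.3]), array([ 18.6, -43.7]), array([18.2, 43. ]), array([145.4,  43. ])]
[145.9 -41.4] 24.4
[144.8  41.8] 23.4
[ 19.6 -42.2] 26.8
[19.1 39.9] 26.8
bottle 11 0
tip 11 0
driver 31 12
stop 32 3
```

Run:
```python
from h import *
Q=lambda z,x,y:[*world(x,y),z]
pts=dict(noseR=Q(.026,.1455,-.043),noseL=Q(.026,.1455,.043),tailR=Q(.026,.0178,-.043),tailL=Q(.026,.0178,.043),tailL30=Q(.032,.0178,.043),tailR30=Q(.032,.0178,-.043),lipL=Q(.008,0,.043),wallfarR=[*world(.24,-.0545),.02],footL=Q(0,-.068,.051))
for k,p in pts.items(): print(k,((proj("side",p)[0]-[220,160]+.4)*4.2).round(0))
```

```text
noseR [323. 122.]
noseL [138. 167.]
tailR [427. 312.]
tailL [226. 368.]
tailL30 [225. 357.]
tailR30 [427. 301.]
lipL [242. 429.]
wallfarR [281.   8.]
footL [278. 576.]
```

Run:
```python
from h import *
im=cv2.imread("pics/s20.png"); c=cv2.resize(im[220:265,265:330],None,fx=12,fy=12,interpolation=cv2.INTER_NEAREST)
Q=lambda z,x,y:[*world(x,y),z]
for z,col in((.026,(0,255,0)),(.004,(0,255,255)),(.008,(255,0,255)) ):
    x=.0178 if z!=.008 else 0
    p=(proj("side",[Q(z,x,-.043),Q(z,x,.043)])-[265,220]+.5)*12
    cv2.line(c,*[tuple(int(v) for v in q) for q in p],col,1)
cv2.imwrite("pics/z1.png",c)
cc=env.get_calibration("side");R=cv2.Rodrigues(cc["rvec"])[0];o=-R.T@cc["tvec"];print(o,nest(o))
```

```text
[ 0.43970886 -0.47135114  0.57667481] [-0.47207399  0.15734285]
```

View pics/z1.png

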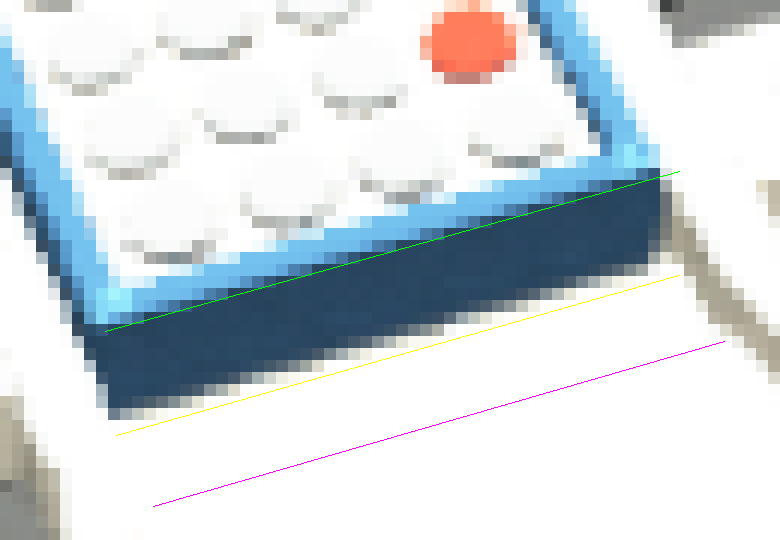

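Run:
```python
from h import *
im=cv2.imread("pics/side0.png"); c=cv2.resize(im[335:385,315:385],None,fx=11,fy=11,interpolation=cv2.INTER_NEAREST)
# carrier, shrink rect to 128x86 about centre
ctr=np.array([.549,-.1376]);h=np.radians(105);e=np.array([np.cos(h),np.sin(h)]);n=np.array([-e[1],e[0]])
for z,col in((.022,(0,255,0)),(0,(0,255,255))):
    p=(proj("side",[[*(ctr-.064*e-.043*n),z],[*(ctr-.064*e+.043*n),z]])-[315,335]+.5)*11
    print(p.round(0)); cv2.line(c,*[tuple(int(v) for v in q) for q in p],col,1)
cv2.imwrite("pics/z0.png",c)
```

```text
[[714. 115.]
 [136. 430.]]
[[696. 200.]
 [132. 511.]]
```

View pics/z0.png

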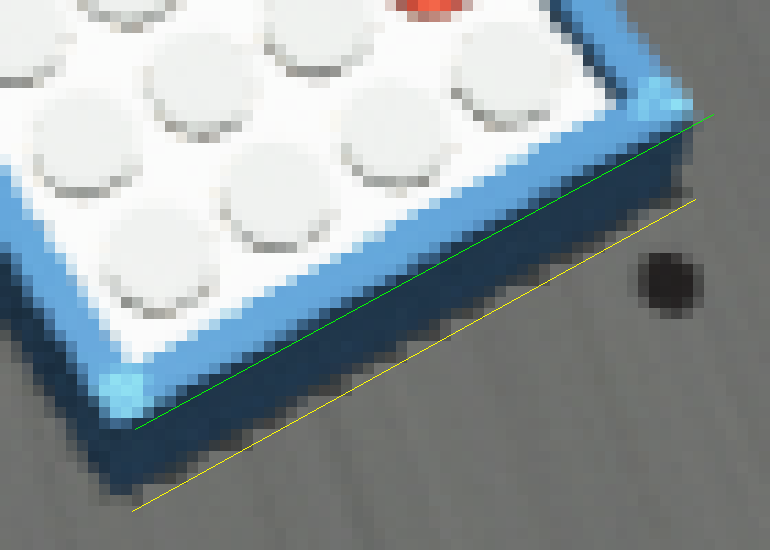

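Run:
```python
from cell import env
print(env.close_job())
```

```text
the job is handed in; nothing more can be done
None
```

The carrier is in the nest, pushed home against the orange pad, and the job was handed in at about 29 s with the gripper well clear.

**What I did:** I squared the carrier with a two-finger push on its side. Then I pushed it by the tail up the ramp and over the lip. Half-way up, the tail wedged between the ramp and the fingers, so I backed off and raised the fingers to free it.

**Seating:** I felt for the pad in 0.3–0.5 mm steps. The push rose from about 2 N to 13 N and the carrier stopped moving after roughly 4 mm, which I took as the pad's hard stop. I then released slowly. The highest force I read along the push was about 13 N, seen only at the end of each move, so brief peaks in between could have been missed.

**Last checks:**
- **Position:** the nose is at about 145.5 mm and the tail about 18 mm past the lip. The carrier is centred and square, within about 1 mm.
- **Pad contact:** in the top picture the nose meets the pad, and the pad looks still pressed in by about 2 mm.
- **Flatness:** the two-view corner heights disagreed slightly, with the nose at about 24 mm and the tail at 27 mm, where 26 mm was expected. The first picture of the carrier flat on the deck shows nearly the same offset at the tail edge, so I judged it flat within the calibration error.
- **Other objects:** the bottle and tip box show no change in the top picture. Only 12 pixels near the screwdriver changed, and nothing came near it, so I put those down to shading.

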